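# Weigh a packed carton on the hand scale and sort it by weight

## Robot

A 6-joint arm with a two-finger parallel gripper is mounted at the origin on a cart in front of the work surface, level with it; the furniture and walls round the work are solid. World frame = base frame: x ahead of the robot, y to its left, z up, the work surface at z = 0. Lengths are in m, angles in degrees, forces in N, time in s.
With the tool pointing down it reaches from about 0.325 to 0.775 m from the base axis. Payload 9.3 kg.
Tool frame: the origin (TCP) lies at the centre of the arm's flange, where the gripper is bolted on; the fingertips stand 173 mm ahead of it and the grasp point (between the pads) lies 155 mm ahead of it; z points along the fingers, y is the line along which they close (so a half turn about z gives the same grasp; the last joint's range is limited). The gripper opens to 85 mm and grips with 20 to 120 N. Pads are 22 mm wide; open, the fingers measure 114 mm over their backs; the gripper's body (76 mm by 85 mm) begins 54 mm behind the grasp point. The pads swing forward as they close: fully open they stand 13 mm farther back than shut.
Start: joints at [-82.54, 14.817, 1.232, 76.415, 0, 81.257], TCP at [0.153, -0.528, 0.405] pointing down, gripper open.
Joint ranges: [-174.27, 174.27], [-52.1, 104.24], [-59.71, 78.15], [-110.17, 111.67], [-87.03, 83.33], [-180, 180]. Speed limits (degrees/s): [127.2, 127.2, 159.86, 180, 180, 180].

## Interface

Orientations are given as a 3x3 rotation matrix whose columns are the frame's x, y, z axes.
In Python, from bench import manip gives the robot as it stands.
- The arm moves only by the tool jog_arm, never from a script. Its argument "rows" is a list of rows, each an object of numbers: "grip": the closure in counts, from 0 (fully open) to 255 (shut); "tx", "ty", "tz": the shift along the world's x, y, z in cm; "ax", "ay", "az": the turn, a rotation vector about the world's x, y, z in degrees. In form: [{"grip": .., "tx": .., "ty": .., "tz": .., "ax": .., "ay": .., "az": ..}, ...]. A call has 1 to 20 rows; each row shifts and turns the commanded pose from where the row before left it; what a row does not reach is not made up. A row lasts 1/12 s, in which the tool goes at most 41.7 mm and 7.16 degrees, less where a joint would pass 70% of its speed; a pose out of reach is approached as far as the arm can. A call is refused whole if a number of a shift passes 4.17 or a number of a turn 7.16, either way. A call with a gripper value outside its range is refused whole. The fingers move at their own pace and stop on an object; "squeeze" is the grip in N (left out, the last holds). Time passes only in rows, so rows that do not move let the fingers close. It gives the time, the measured TCP pose, the force, the opening and the grip force at its end, in the units of the state.
- manip.observe(): the state, without advancing time (a new reading comes with each control period).
- manip.read_camera(name): name is "side" or "top" or "wrist"; returns a dict with "img" (480x640x3 uint8, blue, green, red), "fx", "fy", "cx", "cy" (pixels), "k1" (the pictures are not rectified: a ray, as slopes to the right and down, at radius r is drawn at 1 + k1 r^2 times it, then the intrinsics apply), "origin" and "rotation" of the camera in the world. Camera axes: x right, y down, z forward; pixel columns grow to the right and rows downward; lengths in m; the calibration is good to about 2 mm. A picture is of the moment at which its call begins. There is no depth.
- manip.hand_in(): hands the job in; it is judged then, once.
The state is a dict: "clock": time; "q": joint angles; "qd": joint speeds; "tau": joint torques, N m; "position": TCP position; "ee_rot": TCP orientation; "contact_force": force on the tool from outside, world axes, zero at the start; "moment": the same for the moment, N m; "grip_width": finger opening in m; "grasp_force": force on a finger pad.
Only numpy, scipy, OpenCV 4.12 (cv2) and the standard library are available. Lean on these libraries where they do the work, as an engineer would, in place of code of your own. Each camera call takes 0.05 s, during which the arm holds its last target. There are 200 camera calls.

## Task

Weigh the packed carton: take the spring hand scale off its stand, hook it under the carton's handle and lift gently until the carton hangs steady just clear of the bench, about 2 cm up and no higher than 3 (it holds glass jars). If it weighs over 500 g, set it down gently, flat, in the tray with the slatted floor; if under, in the tray with the closed floor and the back board. Then unhook the scale and hang it back in its stand, without handling the carton with the fingers or disturbing the other things on the bench.

Things in the scene. Friction and masses are not known exactly. Their poses are not given: they have to be found in the camera images.
- stand: Fixed scale stand: foot plate 112x96 mm, 8 mm thick; a post 52 mm behind the origin (+x) carries a level fork, its highest part, top 168 mm above the bench. Two prongs along x, 38 mm apart, 7 mm wide, open towards -x, end 30 mm in front of the origin. Origin: on the bench under the place of the scale's axis. To unhang the scale, raise it a little and draw it out to -x, or lift it straight up.
- scale: Loose tubular spring scale, 0.16 kg, hanging upright in the fork by its round shoulder (52 mm across, 5 mm thick at the edge). Origin: on its axis, underside of the shoulder. Below it an aluminium tube 28 mm across (30 at its lower end) reaches 104 mm down, the hook under that.
- scale_grip (a point): Middle of the scale's black grip bar, 31 mm above the scale's origin: 18 mm thick (x), 66 mm long (y), 27 mm high (18 to 45 mm above the origin); to be gripped across its 18 mm thickness. Axes as the scale's.
- hook_bowl (a point): Middle of the flat steel hook's bowl, unloaded 136 mm under the scale's origin on its axis; the mouth opens to the scale's +x. Hook 14 mm wide (y); from this point: lowest face 11 mm down, tip 11 mm to +x with its top 6 mm up, back 11 mm to -x. An 8 mm bar lying in it has its centre 3 mm down; over the tip the mouth is clear from 6 to 24 mm up.
- scale_hook (a joint): How far the hook is drawn out of the tube against its spring, m: 0 with nothing on it, 0.010 per 100 g (98.1 N/m, stop at 0.09 = 900 g); 0.050 means 500 g. A brass pointer in the slot on the tube's -x face shows it on ticks 10 mm apart; the 500 g line runs right round the tube.
- carton: Loose closed cardboard carton 110 (x) x 84 (y) x 40 mm high with a rigid grey handle on its lid. Between 0.27 and 0.79 kg, different each time and not visible. Origin: centre of the underside, z up.
- carton_bar (a point): Middle of the handle's straight round bar: 8 mm thick, along the carton's y, free for 54 mm between its two uprights, centre 72 mm above the carton's underside; 28 mm free between the lid and the bar's underside. Axes as the carton's.
- plain_tray: Fixed wooden tray for cartons under 500 g: closed floor, 150 (x) x 124 (y) mm inside, floor 6 mm and rim 14 mm above the bench, with a back board 55 mm high along its +x side. Origin: on the bench, under the middle of its floor. Which tray stands left and which right changes.
- slat_tray: Fixed wooden tray for cartons over 500 g: floor of five slats with gaps, no back board, 150 (x) x 124 (y) mm inside, floor 6 mm and rim 14 mm above the bench. Origin: on the bench, under the middle of its floor.
- cream_jar: Bystander: glass cream jar 62 mm across, 50 mm high; origin under its centre.
- oval_bottle: Bystander: white bottle 42x54 mm, 130 mm high; origin under its centre.
- tin: Bystander: flat round polish tin 64 mm across, 22 mm high; origin under its centre.
- shoe_brush: Bystander: horsehair brush 142 (x) x 45 x 49 mm; origin under its centre.
Not all that is in view belongs to the job. What is shaped like the scale but orange is not meant.

How it is judged (in metres and radians):
On the way, in this order (a step that is already met when the one before it is completed fails the run):
1. the scale is off its stand (horizontal distance between scale and stand above 0.05 m), for 0.1 s.
2. the carton hangs on the scale's hook alone, level, steady and clear of everything else for half a second (contact force between carton and scale above 2 N and height (world z) of carton above 0.008 m and contact force between carton and plain_tray below 0.05 N and contact force between carton and slat_tray below 0.05 N and contact force between carton and the arm below 0.05 N and contact force between carton and the fingers below 0.05 N and angle between carton's own z axis and vertical below 0.25 rad and velocity of joint scale_hook between -0.02 and 0.02 m/s and linear speed of carton below 0.06 m/s and value of joint scale_hook above 0.02 m), for 0.5 s.
3. the carton stands in one of the trays, the hook off its handle (((x of carton in the frame of plain_tray between -0.024 and 0.024 m and y of carton in the frame of plain_tray between -0.024 and 0.024 m and z of carton in the frame of plain_tray between 0.003 and 0.009 m and angle between carton's own z axis and vertical below 0.05 rad) or (x of carton in the frame of slat_tray between -0.024 and 0.024 m and y of carton in the frame of slat_tray between -0.024 and 0.024 m and z of carton in the frame of slat_tray between 0.003 and 0.009 m and angle between carton's own z axis and vertical below 0.05 rad)) and contact force between carton and scale below 0.05 N), for 0.2 s.
At the end, for the whole second after the job is handed in: The carton lies flat and still in the right tray (over 500 g slatted, under 500 g closed floor; within 50 g either counts), its middle within 24 mm of the tray's along each side; the scale hangs upright and unloaded in the fork, within 9 mm of its place, shoulder on the fork (((x of carton in the frame of slat_tray between -0.024 and 0.024 m and y of carton in the frame of slat_tray between -0.024 and 0.024 m and z of carton in the frame of slat_tray between 0.003 and 0.009 m and angle between carton's own z axis and vertical below 0.05 rad and contact force between carton and slat_tray above 4.4 N) or (x of carton in the frame of plain_tray between -0.024 and 0.024 m and y of carton in the frame of plain_tray between -0.024 and 0.024 m and z of carton in the frame of plain_tray between 0.003 and 0.009 m and angle between carton's own z axis and vertical below 0.05 rad and contact force between carton and plain_tray between 1 and 5.4 N)) and linear speed of each of carton, scale below 0.02 m/s and contact force between carton and scale below 0.05 N and horizontal distance between scale and stand below 0.009 m and z of scale in the frame of stand between 0.164 and 0.172 m and angle between scale's own z axis and vertical below 0.08 rad and value of joint scale_hook below 0.005 m); the robot touches nothing.
It fails at once if the carton is raised more than 32 mm above the bench or tipped by more than about 25 degrees (height (world z) of carton above 0.032 m or angle between carton's own z axis and vertical above 0.44 rad).
It fails at once if the scale is drawn out to its stop, or pulls, presses or knocks the carton with more than 10 N (value of joint scale_hook above 0.0885 m or contact force between carton and scale above 10 N).
It fails at once if the carton lands or is pressed on a tray with more than 14 N (contact force between carton and plain_tray above 14 N or contact force between carton and slat_tray above 14 N).
It fails at once if the fingers handle the carton (contact force between carton and the fingers above 0.5 N).
It fails at once if a bystander is moved more than 20 mm (distance of any of cream_jar, oval_bottle, tin, shoe_brush from where it was at the start of the episode above 0.02 m).
It also fails if it takes over 64 s, if anything falls off the work surface, if the arm or the gripper's body presses on something with over 40 N, if the wrist force passes 120 N, or if a joint passes its speed limit or range.

## Working session

There is one attempt and no reset: what is moved stays moved. The work goes in short steps, Python scripts to look and compute and a tool call to move; the robot and the scene stay as the last step left them, time stands still between calls to the robot, and variables do not carry over. Pictures are saved under pics/ and viewed, at most 10 in all, crops included, and the job is handed in when it is done.

Besides the shell and the picture viewer there is one more tool, called after ">>>" in YAML: its name, and indented under it one key for each argument. jog_arm: Moves the arm, as the interface text tells. Its arguments: {"type":"object","properties":{"rows":{"type":"array","items":{"type":"object","properties":{"grip":{"type":"number"},"tx":{"type":"number"},"ty":{"type":"number"},"tz":{"type":"number"},"ax":{"type":"number"},"ay":{"type":"number"},"az":{"type":"number"}}}},"squeeze":{"type":"number"}},"required":["rows"]}

```bash
mkdir -p pics; ls; cat > h.py <<'E'
import numpy as np, cv2
from bench import manip
def ray(c,u,v):
    x=(u-c["cx"])/c["fx"]; y=(v-c["cy"])/c["fy"]; rd=np.hypot(x,y); r=rd
    for _ in range(20): r=rd/(1+c["k1"]*r*r)
    s=r/rd if rd>0 else 1
    return np.array(c["origin"]), np.array(c["rotation"])@np.array([x*s,y*s,1])
def onz(c,u,v,z):
    o,d=ray(c,u,v); return o+d*(z-o[2])/d[2]
def proj(c,p):
    q=np.array(c["rotation"]).T@(np.array(p)-np.array(c["origin"])); x,y=q[:2]/q[2]; k=1+c["k1"]*(x*x+y*y)
    return c["cx"]+c["fx"]*x*k, c["cy"]+c["fy"]*y*k
def two(c1,p1,c2,p2):
    o1,d1=ray(c1,*p1);o2,d2=ray(c2,*p2)
    t=np.linalg.lstsq(np.c_[d1,-d2],o2-o1,rcond=None)[0]
    a,b=o1+d1*t[0],o2+d2*t[1]; return (a+b)/2,np.linalg.norm(a-b)
E
python3 - <<'E'
from h import *
for n in("side","top"):
    c=manip.read_camera(n); cv2.imwrite(f"pics/{n}0.png",c["img"]); print(n,c["fx"],c["k1"],np.round(c["origin"],3),np.round(c["rotation"],2).tolist())
s=manip.observe(); print(s["clock"],s["position"],s["ee_rot"],s["grip_width"])
E
```

```text
pics
side 473.82620952624967 -0.07911558690014271 [-0.023  1.04   0.92 ] [[-0.85, -0.32, 0.42], [-0.53, 0.48, -0.7], [0.02, -0.82, -0.58]]
top 577.7451981731801 -0.165670989821307 [-1.000e-03  1.930e-01  1.383e+00] [[-0.17, -0.91, 0.38], [-0.99, 0.16, -0.06], [-0.01, -0.38, -0.92]]
0.1 [ 0.15348221 -0.52810091  0.40414004] [[ 9.60270414e-01  2.79071157e-01 -1.48259845e-04]
 [ 2.79071139e-01 -9.60269740e-01  1.15139255e-03]
 [ 1.78951009e-04 -1.14702324e-03 -9.99999326e-01]] 0.08539231866530829
```

View pics/side0.png

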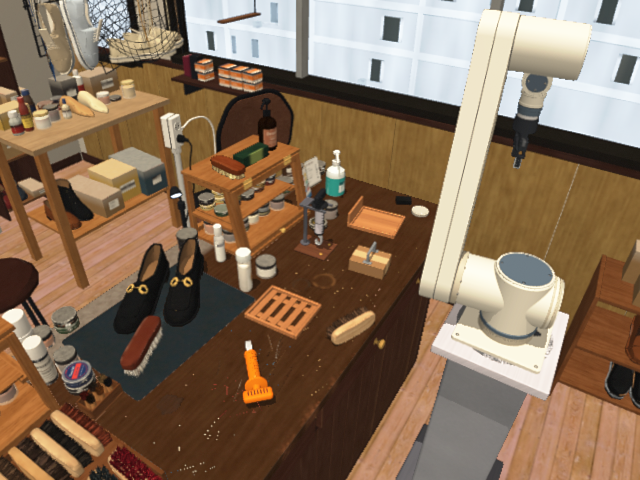

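View pics/top0.png

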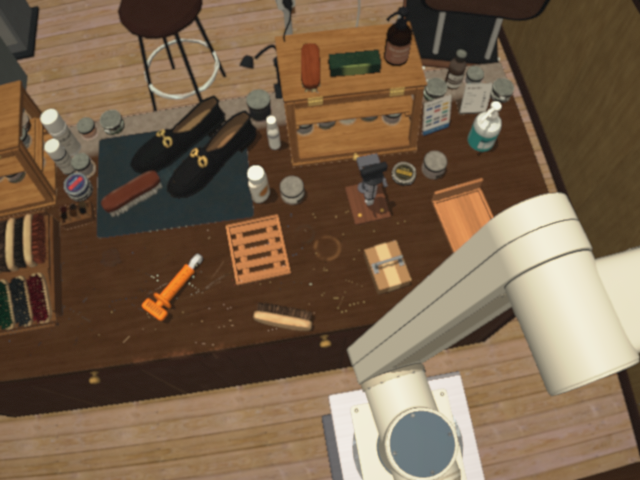

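Candidates for the scale are the grey tubular one in the stand (side (318,225), top (372,180)) and the orange lookalike lying on the bench (side (255,375), top (172,290)). I choose the one in the stand. The carton is at top (387,265), the slat tray at top (258,248) and the plain tray at top (465,215), partly hidden by the arm. Next is a close crop to check.

```bash
python3 - <<'E'
import cv2,numpy as np
a=cv2.imread("pics/side0.png")[170:290,280:440]; b=cv2.imread("pics/top0.png")[145:295,340:500]
a=cv2.resize(a,(800,600),interpolation=cv2.INTER_CUBIC)
b=cv2.resize(b,(640,600),interpolation=cv2.INTER_CUBIC)
cv2.imwrite("pics/c1.png",a);cv2.imwrite("pics/c2.png",b)
E
```

```text
(no output)
```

View pics/c1.png

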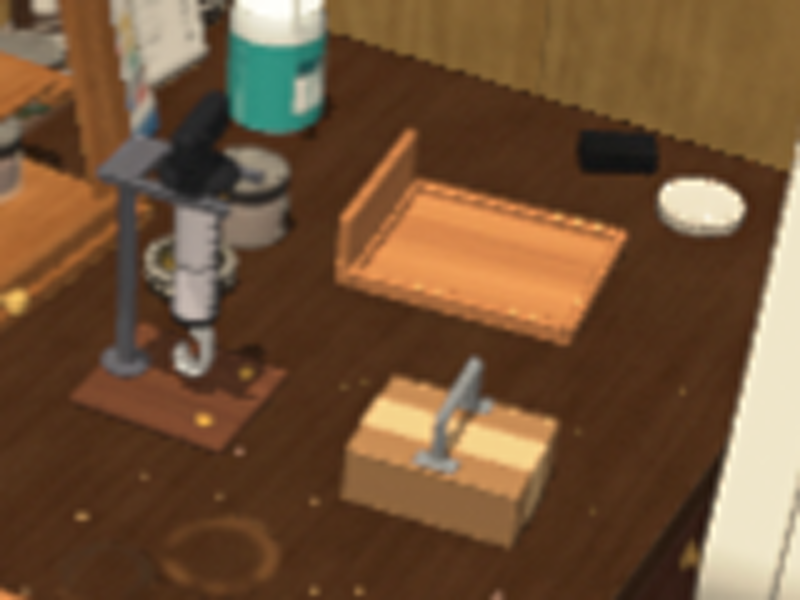

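View pics/c2.png

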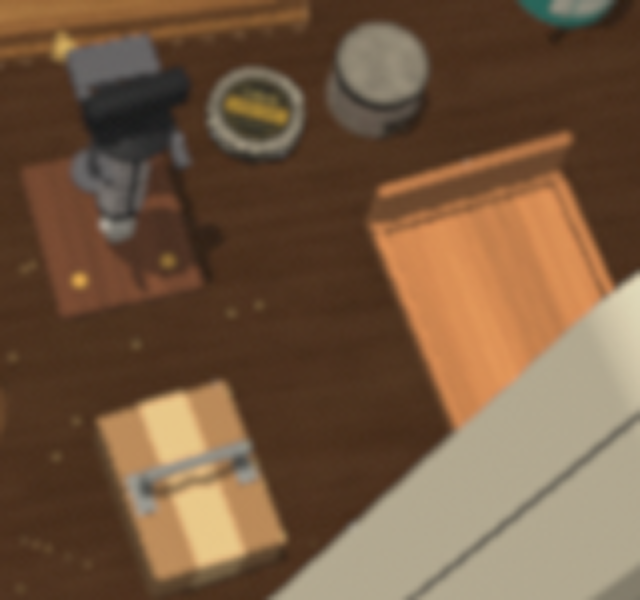

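The crops confirm the grey scale with its black grip in the fork: grip at c1 (205,145) and c2 (137,103), hook mouth towards the post. Now the positions.

```bash
python3 - <<'E'
from h import *
T=manip.read_camera("top");S=manip.read_camera("side")
t=lambda u,v:(340+u/4-.4,145+v/4-.4); s=lambda u,v:(280+u/5-.4,170+v/5-.4)
p=lambda *a:np.round(a[0],4)
print("foot",[p(onz(T,*t(*q),.008)) for q in((22,170),(62,315),(205,282))])
print("foot side",[p(onz(S,*s(*q),.008)) for q in((72,398),(222,448),(287,372))])
print("grip ends",[p(onz(T,*t(*q),.20)) for q in((88,118),(186,92))])
print("fork prong tips",[p(onz(T,*t(*q),.168)) for q in((88,185),(183,160))], p(onz(S,*s(225,208),.168)))
print("carton lid",[p(onz(T,*t(*q),.04)) for q in((98,418),(225,382),(286,540),(156,580))])
print("carton side",[p(onz(S,*s(*q),.04)) for q in((395,377),(558,425),(517,497),(345,450))])
print("bar ends top",[p(onz(T,*t(*q),.074)) for q in((135,480),(250,448))])
print("bar ends side",[p(onz(S,*s(*q),.074)) for q in((476,362),(440,410))])
print("plain rim side",[p(onz(S,*s(*q),.014)) for q in((340,268),(415,180),(627,233),(570,335))])
print("plain rim top",[p(onz(T,*t(*q),.014)) for q in((370,222),(560,172))])
for n,c,lo in(("side",S,(240,280,325,345)),("top",T,(222,210,295,290))):
    im=c["img"][lo[1]:lo[3],lo[0]:lo[2]]; h=cv2.cvtColor(im,cv2.COLOR_BGR2HSV)
    m=((h[...,2]>130)&(h[...,1]>90)&(h[...,0]<22)).astype(np.uint8)
    m=cv2.morphologyEx(m,cv2.MORPH_CLOSE,np.ones((9,9)))
    k=max(cv2.findContours(m,0,2)[0],key=cv2.contourArea)
    b=cv2.approxPolyDP(cv2.convexHull(k),5,True).reshape(-1,2)+lo[:2]
    print("slat",n,b.tolist(),[p(onz(c,*q,.014)) for q in b])
E
```

```text
foot [array([0.6735, 0.0207, 0.008 ]), array([0.5659, 0.0147, 0.008 ]), array([ 0.5728, -0.0818,  0.008 ])]
foot side [array([0.6707, 0.0279, 0.008 ]), array([0.5628, 0.0192, 0.008 ]), array([ 0.5695, -0.074 ,  0.008 ])]
grip ends [array([0.6058, 0.0008, 0.2   ]), array([ 0.6129, -0.0589,  0.2   ])]
fork prong tips [array([0.5787, 0.0045, 0.168 ]), array([ 0.5852, -0.0541,  0.168 ])] [ 0.58   -0.0029  0.168 ]
carton lid [array([0.4805, 0.0102, 0.04  ]), array([ 0.4903, -0.073 ,  0.04  ]), array([ 0.3825, -0.0873,  0.04  ]), array([ 0.3717, -0.0038,  0.04  ])]
carton side [array([ 0.489 , -0.0683,  0.04  ]), array([ 0.381 , -0.0798,  0.04  ]), array([ 0.3717, -0.0014,  0.04  ]), array([0.479 , 0.0154, 0.04  ])]
bar ends top [array([0.4256, 0.0008, 0.074 ]), array([ 0.4334, -0.0718,  0.074 ])]
bar ends side [array([ 0.4348, -0.0672,  0.074 ]), array([ 0.431 , -0.0108,  0.074 ])]
plain rim side [array([ 0.5965, -0.1941,  0.014 ]), array([ 0.6075, -0.3286,  0.014 ]), array([ 0.4471, -0.3496,  0.014 ]), array([ 0.4283, -0.2092,  0.014 ])]
plain rim top [array([ 0.5938, -0.1977,  0.014 ]), array([ 0.6081, -0.3341,  0.014 ])]
slat side [[240, 313], [271, 285], [324, 304], [295, 338]] [array([0.625 , 0.3547, 0.014 ]), array([0.6237, 0.2155, 0.014 ]), array([0.4538, 0.1992, 0.014 ]), array([0.4502, 0.3479, 0.014 ])]
slat top [[276, 210], [294, 272], [237, 284], [222, 225]] [array([0.6363, 0.2112, 0.014 ]), array([0.4602, 0.1909, 0.014 ]), array([0.4533, 0.3356, 0.014 ]), array([0.6186, 0.3555, 0.014 ])]
```

>>> jog_arm:
  rows:
    - {"grip":0,"tx":2.6,"ty":2.9,"tz":0.35,"az":4.6}
    - {"tx":2.6,"ty":2.9,"tz":0.35,"az":4.6}
    - {"tx":2.6,"ty":2.9,"tz":0.35,"az":4.6}
    - {"tx":2.6,"ty":2.9,"tz":0.35,"az":4.6}
    - {"tx":2.6,"ty":2.9,"tz":0.35,"az":4.6}
    - {"tx":2.6,"ty":2.9,"tz":0.35,"az":4.6}
    - {"tx":2.6,"ty":2.9,"tz":0.35,"az":4.6}
    - {"tx":2.6,"ty":2.9,"tz":0.35,"az":4.6}
    - {"tx":2.6,"ty":2.9,"tz":0.35,"az":4.6}
    - {"tx":2.6,"ty":2.9,"tz":0.35,"az":4.6}
    - {"tx":2.6,"ty":2.9,"tz":0.35,"az":4.6}
    - {"tx":2.6,"ty":2.9,"tz":0.35,"az":4.6}
    - {"tx":2.6,"ty":2.9,"tz":0.35,"az":4.6}
    - {"tx":2.6,"ty":2.9,"tz":0.35,"az":4.6}
    - {"tx":2.6,"ty":2.9,"tz":0.35,"az":4.6}
    - {"tx":2.6,"ty":2.9,"tz":0.35,"az":4.6}
    - {"tx":2.6,"ty":2.9,"tz":0.35,"az":4.6}
    - {}
    - {}
  squeeze: 60

```text
invalid input
```

```bash
python3 - <<'E'
from h import *
c=manip.read_camera("wrist"); cv2.imwrite("pics/w1.png",c["img"]); s=manip.observe()
print(s["clock"],s["position"],np.round(s["ee_rot"],3).tolist(),s["contact_force"],np.round(s["q"],1))
print(c["origin"],np.round(c["rotation"],2).tolist())
for p in((.611,-.029,.205),(.611,-.029,.173)): print(proj(c,p))
E
```

```text
0.25 [ 0.15346572 -0.5281499   0.40441388] [[0.96, 0.279, -0.0], [0.279, -0.96, 0.001], [0.0, -0.001, -1.0]] [0.5061145  0.42014749 0.1863065 ] [-82.5  14.8   1.2  76.4   0.   81.3]
[ 0.22849629 -0.50751153  0.37382999] [[0.28, -0.91, -0.29], [-0.96, -0.27, -0.09], [-0.0, 0.31, -0.95]]
(np.float64(14387441.235968346), np.float64(21570399.12156896))
(np.float64(97907.6695393778), np.float64(149277.8751034405))
```

View pics/w1.png

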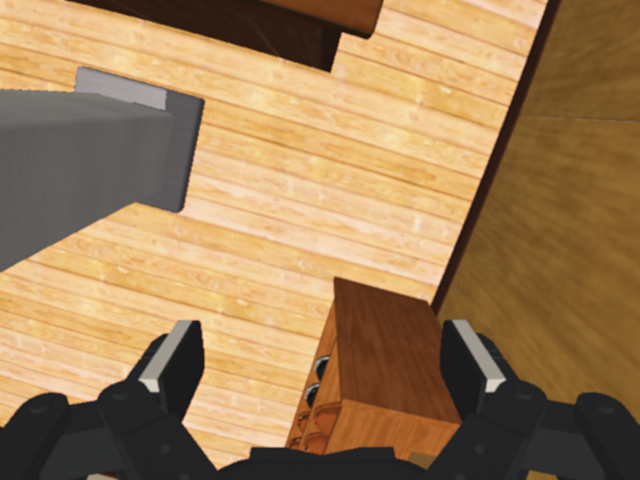

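>>> jog_arm:
  rows:
    - {"grip":0,"tx":2.6,"ty":2.9,"tz":0.35,"ax":0,"ay":0,"az":4.6}
    - {"grip":0,"tx":2.6,"ty":2.9,"tz":0.35,"ax":0,"ay":0,"az":4.6}
    - {"grip":0,"tx":2.6,"ty":2.9,"tz":0.35,"ax":0,"ay":0,"az":4.6}
    - {"grip":0,"tx":2.6,"ty":2.9,"tz":0.35,"ax":0,"ay":0,"az":4.6}
    - {"grip":0,"tx":2.6,"ty":2.9,"tz":0.35,"ax":0,"ay":0,"az":4.6}
    - {"grip":0,"tx":2.6,"ty":2.9,"tz":0.35,"ax":0,"ay":0,"az":4.6}
    - {"grip":0,"tx":2.6,"ty":2.9,"tz":0.35,"ax":0,"ay":0,"az":4.6}
    - {"grip":0,"tx":2.6,"ty":2.9,"tz":0.35,"ax":0,"ay":0,"az":4.6}
    - {"grip":0,"tx":2.6,"ty":2.9,"tz":0.35,"ax":0,"ay":0,"az":4.6}
    - {"grip":0,"tx":2.6,"ty":2.9,"tz":0.35,"ax":0,"ay":0,"az":4.6}
    - {"grip":0,"tx":2.6,"ty":2.9,"tz":0.35,"ax":0,"ay":0,"az":4.6}
    - {"grip":0,"tx":2.6,"ty":2.9,"tz":0.35,"ax":0,"ay":0,"az":4.6}
    - {"grip":0,"tx":2.6,"ty":2.9,"tz":0.35,"ax":0,"ay":0,"az":4.6}
    - {"grip":0,"tx":2.6,"ty":2.9,"tz":0.35,"ax":0,"ay":0,"az":4.6}
    - {"grip":0,"tx":2.6,"ty":2.9,"tz":0.35,"ax":0,"ay":0,"az":4.6}
    - {"grip":0,"tx":2.6,"ty":2.9,"tz":0.35,"ax":0,"ay":0,"az":4.6}
    - {"grip":0,"tx":2.6,"ty":2.9,"tz":0.35,"ax":0,"ay":0,"az":4.6}
    - {"grip":0,"tx":0,"ty":0,"tz":0,"ax":0,"ay":0,"az":0}
  squeeze: 60

```text
clock: 1.75
position: [0.5986, -0.0308, 0.4634]
ee_rot: [[-0.086, 0.996, 0.0], [0.996, 0.086, 0.001], [0.001, 0.0, -1.0]]
contact_force: [0.8, 0.6, -0.5]
grip_width: 0.0857
grasp_force: 0.0
```

```bash
python3 - <<'E'
from h import *
c=manip.read_camera("wrist"); cv2.imwrite("pics/w2.png",c["img"]); s=manip.observe()
print(s["clock"],s["position"],np.round(s["ee_rot"],3).tolist(),s["contact_force"],np.round(s["q"],1))
print(c["origin"],np.round(c["rotation"],2).tolist())
for p in((.611,-.029,.205),(.611,-.029,.173)): print(proj(c,p))
E
```

```text
1.8 [ 0.59725697 -0.03257289  0.46322003] [[-0.082, 0.997, -0.001], [0.997, 0.082, 0.0], [0.001, -0.001, -1.0]] [-0.27945178 -0.53396635  0.79068964] [-11.2  19.3  16.1  86.8   0.   74.1]
[0.59100333 0.04652518 0.43300764] [[1.0, 0.08, 0.03], [0.09, -0.95, -0.31], [0.0, 0.31, -0.95]]
(np.float64(344.2437215969175), np.float64(248.93686327121998))
(np.float64(341.6364984475287), np.float64(233.26756265209949))
```

View pics/w2.png

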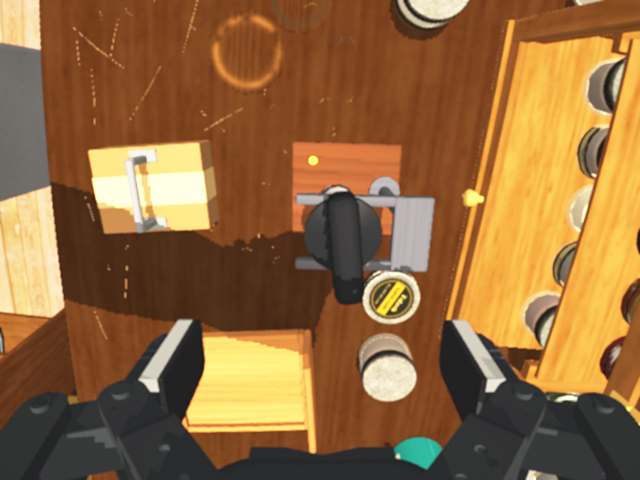

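Wrist view: scale bar running (342,195) to (348,300), shoulder disc at (342,230), carton lid corners from (90,150) to (215,232), carton bar (132,155) to (143,228).

```bash
cat > m.py <<'E'
from h import *
c=manip.read_camera("wrist"); im=c["img"]; g=im.max(2)
p=lambda a:np.round(a,4)
b=(g<45).astype(np.uint8); b[:180]=0;b[310:]=0;b[:,:300]=0;b[:,385:]=0
sub=g[195:305:6,300:400]
for v in range(200,304,12): print(v,g[v,318:376:2])
for q in ((345.5,305),(341,193)): print(p(onz(c,*q,.213)))
def quad(lo,f,z):
    h=cv2.cvtColor(im,cv2.COLOR_BGR2HSV)[lo[1]:lo[3],lo[0]:lo[2]]; m=cv2.morphologyEx(f(h).astype(np.uint8),5 and cv2.MORPH_CLOSE,np.ones((15,15)))
    k=max(cv2.findContours(m,0,2)[0],key=cv2.contourArea); r=cv2.boxPoints(cv2.minAreaRect(k))+lo[:2]
    w=np.array([onz(c,*q,z) for q in r]); print(p(r).tolist(),p(w.mean(0)),p(w[:,:2]).tolist())
quad((75,125,230,250),lambda h:(h[...,2]>130)&(h[...,1]>60),.04)
for z,pr in((.168,((297,200),(297,264))),(.008,((293,144),(401,144)))): print(z,[p(onz(c,*q,z)) for q in pr])
print("bar",[p(onz(c,*q,.072)) for q in((131,158),(141,226))])
E
python3 m.py
```

```text
200 [175 162 120  69  56  45  34  42  51  56  57  61  60  62  61  63  64  61
  61  58  51  51  95 103  88  82 131 176 183]
212 [73 78 79 75 51 46 38 42 52 54 60 63 66 66 67 69 68 69 66 62 57 50 57 88
 85 81 79 76 77]
224 [65 67 67 67 65 44 40 37 46 52 58 60 64 65 67 67 67 67 65 64 58 53 45 62
 68 68 67 68 67]
236 [64 63 64 63 63 60 41 37 38 51 54 58 64 65 66 67 67 67 67 64 60 57 47 49
 63 65 66 65 64]
248 [62 61 61 62 61 61 55 40 38 47 52 55 60 65 65 65 67 67 68 65 62 58 52 44
 58 61 60 61 60]
260 [107  86  54  38  48  52  40  38  38  40  50  54  57  61  66  67  65  66
  65  65  61  61  54  45  53  72 140 136 110]
272 [ 75  76  77  75  74  76  78  81 112  55  44  53  54  59  63  65  65  65
  66  66  63  62  58  50  72 124 119  76 132]
284 [ 81  77  75  72  73  77  79  83 122 106  36  35  36  37  39  40  40  40
  40  40  40  38  37  35  32 132 250 241 235]
296 [ 81  77  78  76  75 117 137 137 136 134 119  56  35  38  37  40  39  40
  39  41  38  38  34  58 248 243 224 116 192]
[ 0.6128 -0.0628  0.213 ]
[0.6038 0.003  0.213 ]
[[75.0, 249.0], [75.0, 125.0], [229.0, 125.0], [229.0, 249.0]] [ 0.4298 -0.0407  0.04  ] [[0.3468, -0.1089], [0.358, 0.0163], [0.506, 0.0252], [0.5082, -0.0955]]
0.168 [array([ 0.5786, -0.0125,  0.168 ]), array([ 0.5814, -0.0568,  0.168 ])]
0.008 [array([0.564 , 0.0098, 0.008 ]), array([0.6722, 0.019 , 0.008 ])]
bar [array([ 0.4267, -0.007 ,  0.072 ]), array([ 0.4331, -0.0685,  0.072 ])]
```

```bash
python3 - <<'E'
from h import *
c=manip.read_camera("wrist"); im=c["img"]; g=im.max(2).astype(int)
p=lambda a:np.round(a,4)
P=[]
for v in range(198,276,6):
    r=g[v,300:400]; 
    # right edge: top face end = min (dark rim) after the bright plateau
    mid=45+(v-198)*8//78
    seg=r[mid:mid+24]; re=300+mid+np.argmin(seg); seg2=r[mid-24:mid]; le=300+mid-24+np.argmin(seg2)
    P.append((v,le,re)); 
print(P)
for z in(.195,.213): print(z,[p(onz(c,(l+r)/2,v,z)) for v,l,r in P[::4]])
for q in((342,192),(351,280)): print(p(onz(c,*q,.213)))
# carton lid
h=cv2.cvtColor(im,cv2.COLOR_BGR2HSV)
print(h[160,80:225:8].tolist()); print(h[125:250:6,180].tolist())
E
```

```text
[(198, np.int64(332), np.int64(361)), (204, np.int64(332), np.int64(362)), (210, np.int64(332), np.int64(363)), (216, np.int64(333), np.int64(363)), (222, np.int64(334), np.int64(364)), (228, np.int64(334), np.int64(364)), (234, np.int64(335), np.int64(365)), (240, np.int64(335), np.int64(366)), (246, np.int64(336), np.int64(366)), (252, np.int64(336), np.int64(366)), (258, np.int64(336), np.int64(367)), (264, np.int64(337), np.int64(366)), (270, np.int64(339), np.int64(367))]
0.195 [array([ 0.6074, -0.0046,  0.195 ]), array([ 0.6103, -0.0189,  0.195 ]), array([ 0.6129, -0.0337,  0.195 ]), array([ 0.6158, -0.0491,  0.195 ])]
0.213 [array([ 0.606, -0.001,  0.213]), array([ 0.6087, -0.0142,  0.213 ]), array([ 0.6111, -0.0279,  0.213 ]), array([ 0.6137, -0.0421,  0.213 ])]
[0.6033 0.0021 0.213 ]
[ 0.6132 -0.0483  0.213 ]
[[12, 187, 128], [11, 191, 127], [24, 118, 254], [24, 118, 254], [24, 118, 254], [25, 117, 254], [19, 30, 239], [25, 19, 172], [13, 68, 131], [21, 109, 253], [24, 112, 255], [25, 110, 255], [25, 111, 255], [25, 110, 255], [25, 109, 255], [25, 108, 255], [14, 153, 143], [12, 184, 133], [12, 193, 127]]
[[11, 197, 123], [11, 193, 123], [12, 191, 123], [25, 109, 255], [25, 110, 255], [25, 112, 255], [25, 112, 255], [25, 111, 255], [30, 27, 255], [30, 27, 255], [30, 27, 255], [30, 27, 255], [30, 26, 255], [25, 118, 255], [25, 117, 254], [25, 117, 254], [25, 116, 254], [18, 149, 255], [13, 172, 80], [12, 172, 80], [12, 177, 78]]
```

>>> jog_arm:
  rows:
    - {"grip":0,"tx":0.5,"ty":0.05,"tz":-2.4,"ax":0,"ay":0,"az":1.4}
    - {"grip":0,"tx":0.5,"ty":0.05,"tz":-2.4,"ax":0,"ay":0,"az":1.4}
    - {"grip":0,"tx":0.45,"ty":0.05,"tz":-2.4,"ax":0,"ay":0,"az":1.2}
    - {"grip":0,"tx":0,"ty":0,"tz":-1.8,"ax":0,"ay":0,"az":0}
    - {"grip":0,"tx":0,"ty":0,"tz":-1.2,"ax":0,"ay":0,"az":0}
    - {"grip":0,"tx":0,"ty":0,"tz":-0.5,"ax":0,"ay":0,"az":0}
    - {"grip":0,"tx":0,"ty":0,"tz":0,"ax":0,"ay":0,"az":0}
    - {"grip":200,"tx":0,"ty":0,"tz":0,"ax":0,"ay":0,"az":0}
    - {"grip":255,"tx":0,"ty":0,"tz":0,"ax":0,"ay":0,"az":0}
    - {"grip":255,"tx":0,"ty":0,"tz":0,"ax":0,"ay":0,"az":0}
    - {"grip":255,"tx":0,"ty":0,"tz":0,"ax":0,"ay":0,"az":0}
    - {"grip":255,"tx":0,"ty":0,"tz":0,"ax":0,"ay":0,"az":0}
    - {"grip":255,"tx":0,"ty":0,"tz":0,"ax":0,"ay":0,"az":0}
    - {"grip":255,"tx":0,"ty":0,"tz":0,"ax":0,"ay":0,"az":0}
  squeeze: 60

```text
clock: 3.07
position: [0.6101, -0.0336, 0.3577]
ee_rot: [[-0.146, 0.989, 0.001], [0.989, 0.146, -0.0], [-0.0, 0.001, -1.0]]
contact_force: [0.6, -0.4, 3.8]
grip_width: 0.0171
grasp_force: 61.9
```

>>> jog_arm:
  rows:
    - {"grip":255,"tx":0,"ty":0,"tz":0.5,"ax":0,"ay":0,"az":0}
    - {"grip":255,"tx":0,"ty":0,"tz":0.5,"ax":0,"ay":0,"az":0}
    - {"grip":255,"tx":0,"ty":0,"tz":0.2,"ax":0,"ay":0,"az":0}
    - {"grip":255,"tx":-1,"ty":-0.08,"tz":0,"ax":0,"ay":0,"az":0}
    - {"grip":255,"tx":-2,"ty":-0.16,"tz":0,"ax":0,"ay":0,"az":0}
    - {"grip":255,"tx":-2.5,"ty":-0.2,"tz":0,"ax":0,"ay":0,"az":0}
    - {"grip":255,"tx":-2.5,"ty":-0.2,"tz":1,"ax":0,"ay":0,"az":0}
    - {"grip":255,"tx":-2.2,"ty":0,"tz":2.5,"ax":0,"ay":0,"az":-0.8}
    - {"grip":255,"tx":-2.2,"ty":0,"tz":2.5,"ax":0,"ay":0,"az":-0.8}
    - {"grip":255,"tx":-2.2,"ty":0,"tz":1,"ax":0,"ay":0,"az":-0.8}
    - {"grip":255,"tx":-2.5,"ty":-0.1,"tz":0,"ax":0,"ay":0,"az":0}
    - {"grip":255,"tx":-2,"ty":-0.1,"tz":0,"ax":0,"ay":0,"az":0}
    - {"grip":255,"tx":-1.2,"ty":0,"tz":0,"ax":0,"ay":0,"az":0}
    - {"grip":255,"tx":-0.6,"ty":0,"tz":0,"ax":0,"ay":0,"az":0}
    - {"grip":255,"tx":0,"ty":0,"tz":0,"ax":0,"ay":0,"az":0}
    - {"grip":255,"tx":0,"ty":0,"tz":0,"ax":0,"ay":0,"az":0}
  squeeze: 60

```text
clock: 4.4
position: [0.4015, -0.0422, 0.4393]
ee_rot: [[-0.104, 0.995, 0.001], [0.995, 0.104, -0.0], [-0.0, 0.001, -1.0]]
contact_force: [-0.1, -0.2, -0.9]
grip_width: 0.0168
grasp_force: 61.3
```

```bash
python3 - <<'E'
from h import *
s=manip.observe(); P=np.array(s["position"]); print(P,s["contact_force"])
S=manip.read_camera("side"); W=manip.read_camera("wrist")
R=[]
for c,w in((S,(130,150)),(W,(300,300))):
    u,v=proj(c,(P[0]+.01,P[1],.09)); print(u,v)
    x0=int(np.clip(u-w[0]/2,0,640-w[0]));y0=int(np.clip(v-w[1]*.6,0,480-w[1])); print(x0,y0)
    R.append(cv2.resize(c["img"][y0:y0+w[1],x0:x0+w[0]],(400,int(400*w[1]/w[0])),interpolation=3))
h=max(r.shape[0] for r in R); R=[cv2.copyMakeBorder(r,0,h-r.shape[0],0,0,0) for r in R]
cv2.imwrite("pics/s3.png",np.hstack(R)); np.savez("cam3.npz",s=S["img"],w=W["img"])
E
```

```text
[ 0.4014812  -0.04216548  0.43926483] [-0.14082342 -0.24043604 -0.94202488]
378.585876307992 244.2567263591802
313 154
334.65190827087713 213.60533739399887
184 33
```

View pics/s3.png

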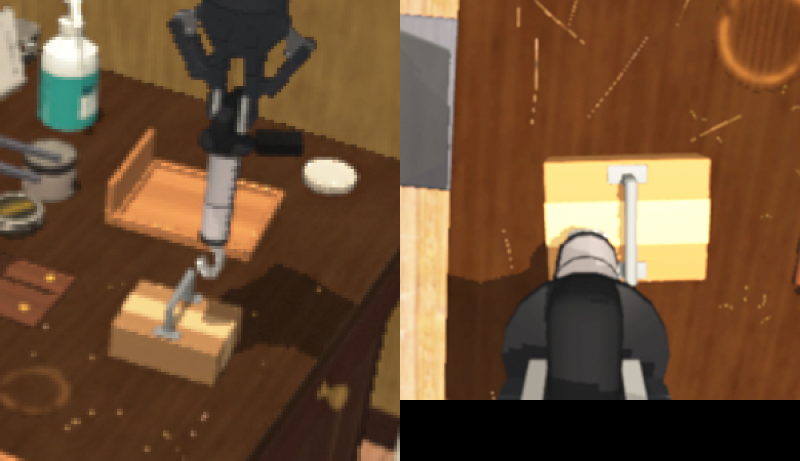

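The side view shows the held scale upright with its hook bowl at crop (208,265), hanging before the carton bar. The wrist view shows the bar from crop (630,178) to (632,280).

```bash
python3 - <<'E'
from h import *
S=manip.read_camera("side"); W=manip.read_camera("wrist"); P=np.array(manip.observe()["position"])
b=lambda x,y:(184+(x-400)*.75,33+y*.75)
for q in((629,178),(632,255),(632,280)): print(np.round(onz(W,*b(*q),.074),4))
print("lid",[np.round(onz(W,*b(*q),.04),4) for q in((545,162),(710,158),(706,280))])
print("bowl expected px",proj(S,(P[0],P[1]+.0015,.1136)),"seen 380.6 240.1")
sb=lambda x,y:(313+x*.325,154+y*.325)
print("hook at z",np.round(onz(S,*sb(208,275),.1026),4), "tube lower end", np.round(onz(S,*sb(213,246),.1136+.032),4))
print("bar side",[np.round(onz(S,*sb(*q),.074),4) for q in((190,270),(168,310))])
E
```

```text
[ 0.4247 -0.0055  0.074 ]
[ 0.4327 -0.0529  0.074 ]
[ 0.4348 -0.0692  0.074 ]
lid [array([ 0.3717, -0.005 ,  0.04  ]), array([0.4794, 0.0093, 0.04  ]), array([ 0.491 , -0.0744,  0.04  ])]
bowl expected px (np.float64(382.08836974114723), np.float64(239.12555870586988)) seen 380.6 240.1
hook at z [ 0.4018 -0.0331  0.1026] tube lower end [ 0.3958 -0.0215  0.1456]
bar side [array([ 0.4355, -0.0683,  0.074 ]), array([0.4239, 0.0032, 0.074 ])]
```

>>> jog_arm:
  rows:
    - {"grip":255,"tx":0,"ty":0,"tz":-1.5,"ax":0,"ay":0,"az":0.8}
    - {"grip":255,"tx":0,"ty":0,"tz":-1.5,"ax":0,"ay":0,"az":0.7}
    - {"grip":255,"tx":0,"ty":0,"tz":-1.5,"ax":0,"ay":0,"az":0}
    - {"grip":255,"tx":0,"ty":0,"tz":-0.8,"ax":0,"ay":0,"az":0}
    - {"grip":255,"tx":0,"ty":0,"tz":-0.4,"ax":0,"ay":0,"az":0}
    - {"grip":255,"tx":0,"ty":0,"tz":0,"ax":0,"ay":0,"az":0}
    - {"grip":255,"tx":0,"ty":0,"tz":0,"ax":0,"ay":0,"az":0}

```text
clock: 5.18
position: [0.4013, -0.0421, 0.3826]
ee_rot: [[-0.131, 0.991, 0.0], [0.991, 0.131, -0.0], [-0.0, 0.0, -1.0]]
contact_force: [0.6, 0.2, -1.1]
grip_width: 0.0173
grasp_force: 61.3
```

```bash
python3 - <<'E'
from h import *
S=manip.read_camera("side"); s=manip.observe(); print(s["position"],s["contact_force"])
cv2.imwrite("pics/s4.png",cv2.resize(S["img"][210:270,340:420],(800,600),interpolation=3))
x,y,_=s["position"]
print("bowl exp",proj(S,(x,y+.0015,.0565)),"bar mid exp",proj(S,(.4305,-.038,.072)))
E
```

```text
[ 0.40127935 -0.0421221   0.38278824] [-0.11322927 -0.72969239 -0.92805031]
bowl exp (np.float64(380.3132234634391), np.float64(254.55038261433774)) bar mid exp (np.float64(371.75299053112576), np.float64(247.6838039724515))
```

View pics/s4.png

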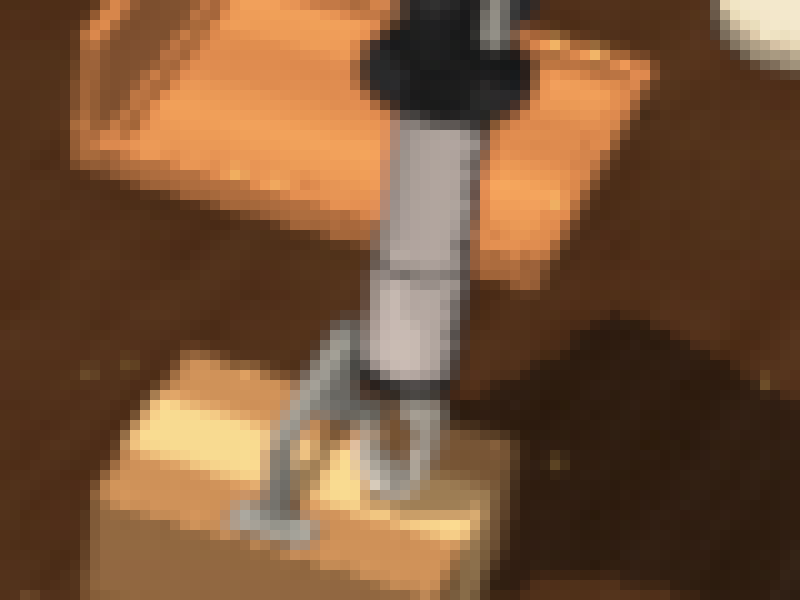

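>>> jog_arm:
  rows:
    - {"grip":255,"tx":0.6,"ty":0.08,"tz":0,"ax":0,"ay":0,"az":0}
    - {"grip":255,"tx":0.8,"ty":0.1,"tz":0,"ax":0,"ay":0,"az":0}
    - {"grip":255,"tx":0.8,"ty":0.1,"tz":0,"ax":0,"ay":0,"az":0}
    - {"grip":255,"tx":0.6,"ty":0.1,"tz":0,"ax":0,"ay":0,"az":0}
    - {"grip":255,"tx":0.1,"ty":0,"tz":0,"ax":0,"ay":0,"az":0}
    - {"grip":255,"tx":0,"ty":0,"tz":0,"ax":0,"ay":0,"az":0}
    - {"grip":255,"tx":0,"ty":0,"tz":0.4,"ax":0,"ay":0,"az":0}
    - {"grip":255,"tx":0,"ty":0,"tz":0.4,"ax":0,"ay":0,"az":0}
    - {"grip":255,"tx":0,"ty":0,"tz":0.3,"ax":0,"ay":0,"az":0}
    - {"grip":255,"tx":0,"ty":0,"tz":0.3,"ax":0,"ay":0,"az":0}
    - {"grip":255,"tx":0,"ty":0,"tz":0.3,"ax":0,"ay":0,"az":0}
    - {"grip":255,"tx":0,"ty":0,"tz":0.3,"ax":0,"ay":0,"az":0}
    - {"grip":255,"tx":0,"ty":0,"tz":0.4,"ax":0,"ay":0,"az":0}
    - {"grip":255,"tx":0,"ty":0,"tz":0.4,"ax":0,"ay":0,"az":0}
    - {"grip":255,"tx":0,"ty":0,"tz":0.4,"ax":0,"ay":0,"az":0}
    - {"grip":255,"tx":0,"ty":0,"tz":0.4,"ax":0,"ay":0,"az":0}
    - {"grip":255,"tx":0,"ty":0,"tz":0,"ax":0,"ay":0,"az":0}
    - {"grip":255,"tx":0,"ty":0,"tz":0,"ax":0,"ay":0,"az":0}

```text
clock: 6.73
position: [0.4299, -0.0382, 0.4182]
ee_rot: [[-0.131, 0.991, -0.0], [0.991, 0.131, -0.0], [-0.0, -0.0, -1.0]]
contact_force: [-0.7, 0.5, -3.7]
grip_width: 0.0167
grasp_force: 61.0
```

```bash
python3 - <<'E'
from h import *
f=[]
for i in range(4): manip.read_camera("wrist"); s=manip.observe(); f.append(s["contact_force"])
print(s["clock"],s["position"],np.round(f,2).tolist(),s["moment"])
E
```

```text
6.9333 [ 0.42994843 -0.03824821  0.41797354] [[0.22, -0.92, -3.72], [0.31, 0.49, -3.83], [0.22, -0.71, -4.31], [-0.33, 0.62, -3.19]] [-0.05887649  0.12968578  0.03423782]
```

>>> jog_arm:
  rows:
    - {"grip":255,"tx":0,"ty":0,"tz":0.2,"ax":0,"ay":0,"az":0}
    - {"grip":255,"tx":0,"ty":0,"tz":0.3,"ax":0,"ay":0,"az":0}
    - {"grip":255,"tx":0,"ty":0,"tz":0.3,"ax":0,"ay":0,"az":0}
    - {"grip":255,"tx":0,"ty":0,"tz":0.3,"ax":0,"ay":0,"az":0}
    - {"grip":255,"tx":0,"ty":0,"tz":0.3,"ax":0,"ay":0,"az":0}
    - {"grip":255,"tx":0,"ty":0,"tz":0.3,"ax":0,"ay":0,"az":0}
    - {"grip":255,"tx":0,"ty":0,"tz":0.3,"ax":0,"ay":0,"az":0}
    - {"grip":255,"tx":0,"ty":0,"tz":0.3,"ax":0,"ay":0,"az":0}
    - {"grip":255,"tx":0,"ty":0,"tz":0.3,"ax":0,"ay":0,"az":0}
    - {"grip":255,"tx":0,"ty":0,"tz":0.1,"ax":0,"ay":0,"az":0}
    - {"grip":255,"tx":0,"ty":0,"tz":0,"ax":0,"ay":0,"az":0}

```text
clock: 7.85
position: [0.43, -0.0383, 0.4454]
ee_rot: [[-0.131, 0.991, 0.0], [0.991, 0.131, -0.0], [-0.0, 0.0, -1.0]]
contact_force: [-0.7, -0.2, -6.4]
grip_width: 0.0173
grasp_force: 60.6
```

```bash
cat > f.py <<'E'
from h import *
f=[]
for i in range(8): S=manip.read_camera("side"); s=manip.observe(); f.append(s["contact_force"][2])
print(s["clock"],np.round(s["position"],4),np.round(f,2).tolist(),np.mean(f))
h=cv2.cvtColor(S["img"],cv2.COLOR_BGR2HSV)
m=((h[...,2]>90)&(h[...,1]>60)&(h[...,0]>8)&(h[...,0]<28)).astype(np.uint8); m[:, :340]=0;m[:240]=0;m[:,400:]=0;m[290:]=0
m=cv2.morphologyEx(m,cv2.MORPH_OPEN,np.ones((5,5)))
k=max(cv2.findContours(m,0,2)[0],key=cv2.contourArea); print("carton",cv2.boundingRect(k),cv2.contourArea(k))
E
python3 f.py
```

```text
8.25 [ 0.43   -0.0383  0.4451] [-5.8, -6.39, -5.08, -6.53, -6.84, -5.68, -5.84, -5.06] -5.901121173985238
carton (348, 245, 43, 34) 879.0
```

>>> jog_arm:
  rows:
    - {"grip":255,"tx":0,"ty":0,"tz":0.2,"ax":0,"ay":0,"az":0}
    - {"grip":255,"tx":0,"ty":0,"tz":0.3,"ax":0,"ay":0,"az":0}
    - {"grip":255,"tx":0,"ty":0,"tz":0.3,"ax":0,"ay":0,"az":0}
    - {"grip":255,"tx":0,"ty":0,"tz":0.3,"ax":0,"ay":0,"az":0}
    - {"grip":255,"tx":0,"ty":0,"tz":0.3,"ax":0,"ay":0,"az":0}
    - {"grip":255,"tx":0,"ty":0,"tz":0.3,"ax":0,"ay":0,"az":0}
    - {"grip":255,"tx":0,"ty":0,"tz":0.2,"ax":0,"ay":0,"az":0}
    - {"grip":255,"tx":0,"ty":0,"tz":0.1,"ax":0,"ay":0,"az":0}
    - {"grip":255,"tx":0,"ty":0,"tz":0,"ax":0,"ay":0,"az":0}

```text
clock: 9.0
position: [0.43, -0.0383, 0.4654]
ee_rot: [[-0.131, 0.991, 0.0], [0.991, 0.131, -0.0], [-0.0, 0.0, -1.0]]
contact_force: [-0.6, 0.3, -5.6]
grip_width: 0.0176
grasp_force: 60.7
```

```bash
python3 f.py
```

```text
9.4 [ 0.43   -0.0383  0.4651] [-5.81, -6.2, -6.43, -5.96, -5.48, -6.44, -5.91, -6.09] -6.038239317765727
carton (349, 241, 43, 33) 883.0
```

```bash
cat > e.py <<'E'
from h import *
from scipy.optimize import brentq
A=cv2.imread("pics/side0.png")[:,:,2]; S=manip.read_camera("side"); B=S["img"][:,:,2]; s=manip.observe()
x0,y0,x1,y1=346,255,394,281  # carton faces
T=cv2.resize(A[y0:y1,x0:x1],None,fx=8,fy=8,interpolation=3); I=cv2.resize(B[y0-16:y1+6,x0-8:x1+8],None,fx=8,fy=8,interpolation=3)
r=cv2.matchTemplate(I,T,cv2.TM_CCOEFF_NORMED); _,v,_,l=cv2.minMaxLoc(r); d=np.array([l[0]/8-8,l[1]/8-16])
a=np.array(proj(S,(.431,-.038,.03)))
for z in(.005,.01,.015,.02,.025): print(z,np.round(np.array(proj(S,(.431,-.038,.03+z)))-a,2))
print("match",v,d,s["clock"],np.round(s["position"],4))
E
python3 e.py; python3 f.py
```

```text
0.005 [ 0.14 -1.29]
0.01 [ 0.29 -2.58]
0.015 [ 0.43 -3.87]
0.02 [ 0.58 -5.17]
0.025 [ 0.72 -6.48]
match 0.9528329372406006 [ 1. -5.] 9.45 [ 0.43   -0.0382  0.4651]
9.85 [ 0.43   -0.0383  0.4652] [-6.15, -6.52, -6.71, -5.84, -6.5, -6.23, -6.6, -6.41] -6.369504979231186
carton (349, 241, 43, 33) 889.0
```

Force and lift both put the carton at about 0.46 kg, under 500 g, so it goes in the plain tray. I'll carry it there smoothly.

>>> jog_arm:
  rows:
    - {"grip":255,"tx":0.03,"ty":-0.09,"tz":0.1,"ax":0,"ay":0,"az":0}
    - {"grip":255,"tx":0.07,"ty":-0.19,"tz":0.1,"ax":0,"ay":0,"az":0}
    - {"grip":255,"tx":0.1,"ty":-0.28,"tz":0.1,"ax":0,"ay":0,"az":0}
    - {"grip":255,"tx":0.14,"ty":-0.38,"tz":0,"ax":0,"ay":0,"az":0}
    - {"grip":255,"tx":0.18,"ty":-0.47,"tz":0,"ax":0,"ay":0,"az":0}
    - {"grip":255,"tx":0.21,"ty":-0.56,"tz":0,"ax":0,"ay":0,"az":0}
    - {"grip":255,"tx":0.24,"ty":-0.66,"tz":0,"ax":0,"ay":0,"az":0}
    - {"grip":255,"tx":0.24,"ty":-0.66,"tz":0,"ax":0,"ay":0,"az":0}
    - {"grip":255,"tx":0.24,"ty":-0.66,"tz":0,"ax":0,"ay":0,"az":0}
    - {"grip":255,"tx":0.24,"ty":-0.66,"tz":0,"ax":0,"ay":0,"az":0}
    - {"grip":255,"tx":0.24,"ty":-0.66,"tz":0,"ax":0,"ay":0,"az":0}
    - {"grip":255,"tx":0.24,"ty":-0.66,"tz":0,"ax":0,"ay":0,"az":0}
    - {"grip":255,"tx":0.21,"ty":-0.56,"tz":0,"ax":0,"ay":0,"az":0}
    - {"grip":255,"tx":0.18,"ty":-0.47,"tz":0,"ax":0,"ay":0,"az":0}
    - {"grip":255,"tx":0.14,"ty":-0.38,"tz":0,"ax":0,"ay":0,"az":0}
    - {"grip":255,"tx":0.1,"ty":-0.28,"tz":0,"ax":0,"ay":0,"az":0}
    - {"grip":255,"tx":0.07,"ty":-0.19,"tz":0,"ax":0,"ay":0,"az":0}
    - {"grip":255,"tx":0.03,"ty":-0.09,"tz":0,"ax":0,"ay":0,"az":0}
    - {"grip":255,"tx":0,"ty":0,"tz":0,"ax":0,"ay":0,"az":0}

```text
clock: 11.43
position: [0.459, -0.1173, 0.4682]
ee_rot: [[-0.131, 0.991, -0.0], [0.991, 0.131, 0.0], [0.0, -0.0, -1.0]]
contact_force: [-0.1, -0.4, -5.6]
grip_width: 0.017
grasp_force: 60.7
```

```bash
python3 - <<'E'
from h import *
W=manip.read_camera("wrist");T=manip.read_camera("top");S=manip.read_camera("side"); s=manip.observe(); print(s["clock"],s["position"],s["contact_force"])
for n,p in(("c",(s["position"][0],s["position"][1],.062)),("tray",(.519,-.274,.014))): print(n,proj(W,p),proj(T,p),proj(S,p))
cv2.imwrite("pics/x5.png",np.hstack([cv2.resize(W["img"],(400,300)),cv2.resize(S["img"][170:290,310:470],(400,300),interpolation=3)]))
w=T["img"][140:290,380:540]; cv2.imwrite("pics/x5.png",np.vstack([cv2.imread("pics/x5.png"),np.hstack([cv2.resize(w,(320,300),interpolation=3),np.zeros((300,480,3),np.uint8)])]))
E
```

```text
11.5833 [ 0.45890276 -0.11707549  0.46822918] [-0.58520994 -0.17463428 -6.58588743]
c (np.float64(322.3255174027869), np.float64(197.45832916747347)) (np.float64(417.0739097553278), np.float64(245.619160123352)) (np.float64(374.5884010238667), np.float64(235.00509246200556))
tray (np.float64(355.9886826716425), np.float64(328.6029579834867)) (np.float64(467.11554572719234), np.float64(221.19446259288182)) (np.float64(377.7208879480566), np.float64(219.60880133662636))
```

View pics/x5.png

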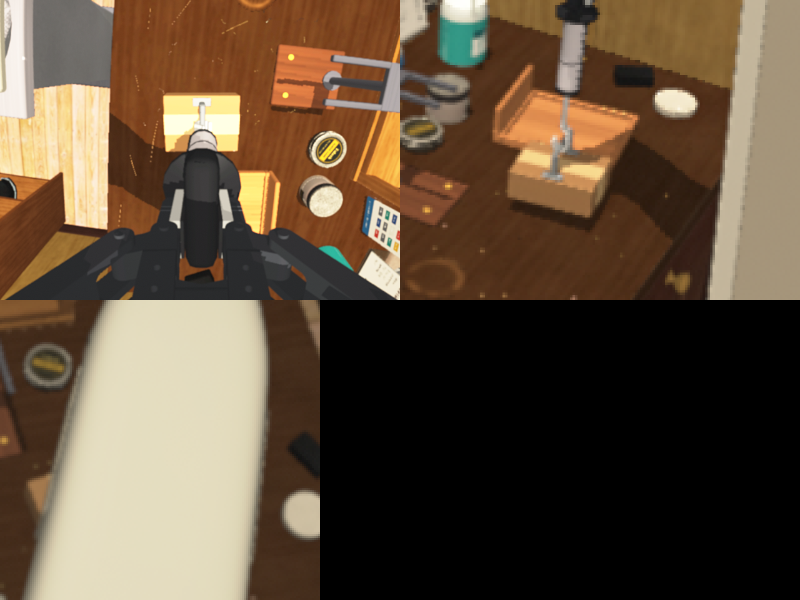

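The carton hangs level and clear; I continue to the tray.

>>> jog_arm:
  rows:
    - {"grip":255,"tx":0.03,"ty":-0.09,"tz":0,"ax":0,"ay":0,"az":0}
    - {"grip":255,"tx":0.07,"ty":-0.19,"tz":0,"ax":0,"ay":0,"az":0}
    - {"grip":255,"tx":0.1,"ty":-0.28,"tz":0,"ax":0,"ay":0,"az":0}
    - {"grip":255,"tx":0.14,"ty":-0.38,"tz":0,"ax":0,"ay":0,"az":0}
    - {"grip":255,"tx":0.18,"ty":-0.47,"tz":0,"ax":0,"ay":0,"az":0}
    - {"grip":255,"tx":0.21,"ty":-0.56,"tz":0,"ax":0,"ay":0,"az":-0.1}
    - {"grip":255,"tx":0.24,"ty":-0.66,"tz":0,"ax":0,"ay":0,"az":-0.1}
    - {"grip":255,"tx":0.24,"ty":-0.66,"tz":0,"ax":0,"ay":0,"az":-0.1}
    - {"grip":255,"tx":0.24,"ty":-0.66,"tz":0,"ax":0,"ay":0,"az":-0.1}
    - {"grip":255,"tx":0.24,"ty":-0.66,"tz":0,"ax":0,"ay":0,"az":-0.1}
    - {"grip":255,"tx":0.24,"ty":-0.66,"tz":0,"ax":0,"ay":0,"az":-0.1}
    - {"grip":255,"tx":0.24,"ty":-0.66,"tz":0,"ax":0,"ay":0,"az":-0.1}
    - {"grip":255,"tx":0.24,"ty":-0.66,"tz":0,"ax":0,"ay":0,"az":-0.1}
    - {"grip":255,"tx":0.24,"ty":-0.66,"tz":0,"ax":0,"ay":0,"az":-0.1}
    - {"grip":255,"tx":0.24,"ty":-0.66,"tz":0,"ax":0,"ay":0,"az":-0.1}
    - {"grip":255,"tx":0.24,"ty":-0.66,"tz":0,"ax":0,"ay":0,"az":-0.1}
    - {"grip":255,"tx":0.24,"ty":-0.66,"tz":0,"ax":0,"ay":0,"az":-0.1}
    - {"grip":255,"tx":0.24,"ty":-0.66,"tz":0,"ax":0,"ay":0,"az":-0.1}
    - {"grip":255,"tx":0.24,"ty":-0.66,"tz":0,"ax":0,"ay":0,"az":-0.1}
    - {"grip":255,"tx":0.24,"ty":-0.66,"tz":0,"ax":0,"ay":0,"az":-0.1}

```text
clock: 13.25
position: [0.5001, -0.23, 0.4681]
ee_rot: [[-0.104, 0.995, -0.0], [0.995, 0.104, 0.0], [0.0, -0.0, -1.0]]
contact_force: [0.2, -0.6, -5.1]
grip_width: 0.0173
grasp_force: 60.7
```

>>> jog_arm:
  rows:
    - {"grip":255,"tx":0.24,"ty":-0.66,"tz":0,"ax":0,"ay":0,"az":0}
    - {"grip":255,"tx":0.24,"ty":-0.66,"tz":0,"ax":0,"ay":0,"az":0}
    - {"grip":255,"tx":0.24,"ty":-0.66,"tz":0,"ax":0,"ay":0,"az":0}
    - {"grip":255,"tx":0.24,"ty":-0.66,"tz":0,"ax":0,"ay":0,"az":0}
    - {"grip":255,"tx":0.21,"ty":-0.56,"tz":0,"ax":0,"ay":0,"az":0}
    - {"grip":255,"tx":0.18,"ty":-0.47,"tz":0,"ax":0,"ay":0,"az":0}
    - {"grip":255,"tx":0.14,"ty":-0.38,"tz":0,"ax":0,"ay":0,"az":0}
    - {"grip":255,"tx":0.1,"ty":-0.28,"tz":0,"ax":0,"ay":0,"az":0}
    - {"grip":255,"tx":0.07,"ty":-0.19,"tz":0,"ax":0,"ay":0,"az":0}
    - {"grip":255,"tx":0.03,"ty":-0.09,"tz":0,"ax":0,"ay":0,"az":0}
    - {"grip":255,"tx":0,"ty":0,"tz":0,"ax":0,"ay":0,"az":0}
    - {"grip":255,"tx":0,"ty":0,"tz":0,"ax":0,"ay":0,"az":0}

```text
clock: 14.25
position: [0.5167, -0.2753, 0.4682]
ee_rot: [[-0.105, 0.995, -0.0], [0.995, 0.105, 0.0], [0.0, -0.0, -1.0]]
contact_force: [-0.1, 0.2, -6.0]
grip_width: 0.0171
grasp_force: 60.6
```

```bash
python3 - <<'E'
from h import *
W=manip.read_camera("wrist");S=manip.read_camera("side"); s=manip.observe(); P=s["position"];print(s["clock"],P,s["contact_force"])
print("carton lid corners expected px", end=" ")
y=np.radians(6.2)
for dx,dy in((.055,.042),(.055,-.042),(-.055,-.042),(-.055,.042)):
    q=(P[0]+dx*np.cos(y)-dy*np.sin(y),P[1]+dx*np.sin(y)+dy*np.cos(y)); print(np.round(proj(S,(*q,.062)),1),end=" ")
a=cv2.resize(S["img"][180:255,330:430],(800,600),interpolation=3)
cv2.imwrite("pics/x6.png",a)
E
```

```text
14.35 [ 0.51671086 -0.27521126  0.46826316] [-0.45555382 -0.13442085 -5.61801454]
carton lid corners expected px [360.6 209.8] [369.2 198.8] [398.6 206.4] [391.  217.9]
```

View pics/x6.png

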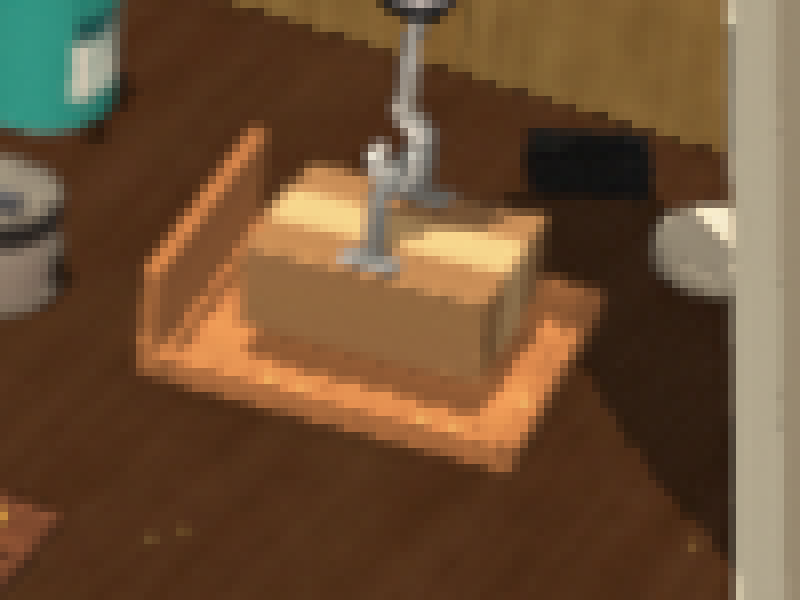

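The picture shows the carton level inside the tray's rim, with lid corners at crop (245,252), (495,300), (548,210) and (305,168), and tray corners at (140,365), (512,465) and (605,292).

```bash
python3 - <<'E'
from h import *
S=manip.read_camera("side"); f=lambda u,v:(330+u/8-.5,180+v/8-.5)
L=np.array([onz(S,*f(*q),.062) for q in((245,252),(495,300),(548,210),(305,168))]); print(L.round(4),L.mean(0))
for z,q in((.0,(140,374)),(.0,(512,470)),(.014,(605,292)),(.014,(147,352)),(.014,(510,446))): print(z,q,np.round(onz(S,*f(*q),z),4))
E
```

```text
[[ 0.5646 -0.2195  0.062 ]
 [ 0.4588 -0.2451  0.062 ]
 [ 0.4701 -0.3256  0.062 ]
 [ 0.5753 -0.2973  0.062 ]] [ 0.51720846 -0.27188814  0.062     ]
0.0 (140, 374) [ 0.5984 -0.195   0.    ]
0.0 (512, 470) [ 0.4314 -0.2193  0.    ]
0.014 (605, 292) [ 0.4472 -0.3511  0.014 ]
0.014 (147, 352) [ 0.5947 -0.193   0.014 ]
0.014 (510, 446) [ 0.4326 -0.2158  0.014 ]
```

>>> jog_arm:
  rows:
    - {"grip":255,"tx":0.1,"ty":0,"tz":-0.1,"ax":0,"ay":0,"az":0}
    - {"grip":255,"tx":0.2,"ty":0,"tz":-0.2,"ax":0,"ay":0,"az":0}
    - {"grip":255,"tx":0.1,"ty":0,"tz":-0.2,"ax":0,"ay":0,"az":0}
    - {"grip":255,"tx":0,"ty":0,"tz":-0.2,"ax":0,"ay":0,"az":0}
    - {"grip":255,"tx":0,"ty":0,"tz":-0.2,"ax":0,"ay":0,"az":0}
    - {"grip":255,"tx":0,"ty":0,"tz":-0.1,"ax":0,"ay":0,"az":0}
    - {"grip":255,"tx":0,"ty":0,"tz":-0.1,"ax":0,"ay":0,"az":0}
    - {"grip":255,"tx":0,"ty":0,"tz":-0.1,"ax":0,"ay":0,"az":0}
    - {"grip":255,"tx":0,"ty":0,"tz":-0.1,"ax":0,"ay":0,"az":0}
    - {"grip":255,"tx":0,"ty":0,"tz":-0.1,"ax":0,"ay":0,"az":0}
    - {"grip":255,"tx":0,"ty":0,"tz":-0.1,"ax":0,"ay":0,"az":0}
    - {"grip":255,"tx":0,"ty":0,"tz":-0.1,"ax":0,"ay":0,"az":0}
    - {"grip":255,"tx":0,"ty":0,"tz":-0.1,"ax":0,"ay":0,"az":0}
    - {"grip":255,"tx":0,"ty":0,"tz":-0.1,"ax":0,"ay":0,"az":0}
    - {"grip":255,"tx":0,"ty":0,"tz":-0.1,"ax":0,"ay":0,"az":0}
    - {"grip":255,"tx":0,"ty":0,"tz":-0.1,"ax":0,"ay":0,"az":0}
    - {"grip":255,"tx":0,"ty":0,"tz":-0.1,"ax":0,"ay":0,"az":0}
    - {"grip":255,"tx":0,"ty":0,"tz":-0.1,"ax":0,"ay":0,"az":0}
    - {"grip":255,"tx":0,"ty":0,"tz":-0.1,"ax":0,"ay":0,"az":0}
    - {"grip":255,"tx":0,"ty":0,"tz":-0.1,"ax":0,"ay":0,"az":0}

```text
clock: 16.07
position: [0.5207, -0.2754, 0.4441]
ee_rot: [[-0.105, 0.995, 0.0], [0.995, 0.105, 0.0], [0.0, 0.0, -1.0]]
contact_force: [-0.1, 0.8, -4.5]
grip_width: 0.0171
grasp_force: 60.8
```

>>> jog_arm:
  rows:
    - {"grip":255,"tx":0,"ty":0,"tz":-0.2,"ax":0,"ay":0,"az":0}
    - {"grip":255,"tx":0,"ty":0,"tz":-0.2,"ax":0,"ay":0,"az":0}
    - {"grip":255,"tx":0,"ty":0,"tz":-0.3,"ax":0,"ay":0,"az":0}
    - {"grip":255,"tx":0,"ty":0,"tz":-0.4,"ax":0,"ay":0,"az":0}
    - {"grip":255,"tx":0,"ty":0,"tz":-0.4,"ax":0,"ay":0,"az":0}
    - {"grip":255,"tx":0,"ty":0,"tz":-0.4,"ax":0,"ay":0,"az":0}
    - {"grip":255,"tx":0,"ty":0,"tz":-0.4,"ax":0,"ay":0,"az":0}
    - {"grip":255,"tx":0,"ty":0,"tz":-0.4,"ax":0,"ay":0,"az":0}
    - {"grip":255,"tx":0,"ty":0,"tz":-0.4,"ax":0,"ay":0,"az":0}
    - {"grip":255,"tx":0,"ty":0,"tz":-0.4,"ax":0,"ay":0,"az":0}
    - {"grip":255,"tx":0,"ty":0,"tz":-0.4,"ax":0,"ay":0,"az":0}
    - {"grip":255,"tx":0,"ty":0,"tz":-0.4,"ax":0,"ay":0,"az":0}
    - {"grip":255,"tx":0,"ty":0,"tz":-0.4,"ax":0,"ay":0,"az":0}
    - {"grip":255,"tx":0,"ty":0,"tz":-0.3,"ax":0,"ay":0,"az":0}
    - {"grip":255,"tx":0,"ty":0,"tz":-0.3,"ax":0,"ay":0,"az":0}
    - {"grip":255,"tx":0,"ty":0,"tz":-0.2,"ax":0,"ay":0,"az":0}
    - {"grip":255,"tx":0,"ty":0,"tz":0,"ax":0,"ay":0,"az":0}
    - {"grip":255,"tx":0,"ty":0,"tz":0,"ax":0,"ay":0,"az":0}

```text
clock: 17.57
position: [0.5208, -0.2755, 0.3892]
ee_rot: [[-0.105, 0.995, -0.0], [0.995, 0.105, -0.0], [-0.0, -0.0, -1.0]]
contact_force: [-0.4, 0.1, -1.7]
grip_width: 0.0171
grasp_force: 61.2
```

```bash
sed -i 's/^h=.*/raise SystemExit/' f.py; python3 f.py
```

```text
17.9667 [ 0.5208 -0.2754  0.3893] [-1.18, -1.52, -0.78, -2.36, -2.46, -2.04, -1.74, -1.67] -1.7174063669937487
```

>>> jog_arm:
  rows:
    - {"grip":255,"tx":-0.3,"ty":-0.03,"tz":0,"ax":0,"ay":0,"az":0}
    - {"grip":255,"tx":-0.5,"ty":-0.06,"tz":0,"ax":0,"ay":0,"az":0}
    - {"grip":255,"tx":-0.5,"ty":-0.06,"tz":0,"ax":0,"ay":0,"az":0}
    - {"grip":255,"tx":-0.5,"ty":-0.06,"tz":0,"ax":0,"ay":0,"az":0}
    - {"grip":255,"tx":-0.5,"ty":-0.06,"tz":0,"ax":0,"ay":0,"az":0}
    - {"grip":255,"tx":-0.5,"ty":-0.06,"tz":0,"ax":0,"ay":0,"az":0}
    - {"grip":255,"tx":-0.4,"ty":-0.05,"tz":0,"ax":0,"ay":0,"az":0}
    - {"grip":255,"tx":0,"ty":0,"tz":0,"ax":0,"ay":0,"az":0}

```text
clock: 18.63
position: [0.488, -0.2793, 0.3894]
ee_rot: [[-0.104, 0.995, 0.0], [0.995, 0.104, -0.0], [-0.0, 0.0, -1.0]]
contact_force: [-0.1, 0.4, -2.1]
grip_width: 0.0171
grasp_force: 61.2
```

```bash
python3 f.py; python3 - <<'E'
from h import *
S=manip.read_camera("side")["img"]; A=cv2.imread("pics/x6.png"); A=cv2.resize(A,(100,75),interpolation=cv2.INTER_AREA)
# carton template from the last look (hanging): front face + lid left part
T=cv2.resize(A[28:48,30:69],None,fx=8,fy=8,interpolation=3); I=cv2.resize(S[180:262,330:430],None,fx=8,fy=8,interpolation=3)
_,v,_,l=cv2.minMaxLoc(cv2.matchTemplate(I,T,cv2.TM_CCOEFF_NORMED)); print(v,l[0]/8-30,l[1]/8-28)
c=manip.read_camera("side"); print(np.array(proj(c,(.5212,-.2752,.036)))-proj(c,(.5167,-.2752,.052)))
E
```

```text
19.0333 [ 0.4889 -0.2792  0.3891] [-1.88, -1.48, -1.41, -0.61, -1.75, -1.6, -2.58, -2.16] -1.6839380296411335
0.6801897287368774 2.0 21.0
[-1.60233356  3.49213225]
```

>>> jog_arm:
  rows:
    - {"grip":255,"tx":-0.2,"ty":0,"tz":1,"ax":0,"ay":0,"az":0}
    - {"grip":255,"tx":0,"ty":0,"tz":2.5,"ax":0,"ay":0,"az":0}
    - {"grip":255,"tx":0,"ty":0,"tz":2.5,"ax":0,"ay":0,"az":0}
    - {"grip":255,"tx":0,"ty":0,"tz":2,"ax":0,"ay":0,"az":0}
    - {"grip":255,"tx":0.2,"ty":1,"tz":0,"ax":0,"ay":0,"az":0}
    - {"grip":255,"tx":0.4,"ty":2,"tz":0,"ax":0,"ay":0,"az":0.4}
    - {"grip":255,"tx":0.5,"ty":3,"tz":0,"ax":0,"ay":0,"az":0.4}
    - {"grip":255,"tx":0.5,"ty":3,"tz":0,"ax":0,"ay":0,"az":0.4}
    - {"grip":255,"tx":0.5,"ty":3,"tz":0,"ax":0,"ay":0,"az":0.4}
    - {"grip":255,"tx":0.5,"ty":3,"tz":0,"ax":0,"ay":0,"az":0.4}
    - {"grip":255,"tx":0.5,"ty":3,"tz":0,"ax":0,"ay":0,"az":0.4}
    - {"grip":255,"tx":0.5,"ty":3,"tz":0,"ax":0,"ay":0,"az":0}
    - {"grip":255,"tx":0.3,"ty":2,"tz":0,"ax":0,"ay":0,"az":0}
    - {"grip":255,"tx":0.2,"ty":0.9,"tz":0,"ax":0,"ay":0,"az":0}
    - {"grip":255,"tx":0,"ty":0,"tz":-2,"ax":0,"ay":0,"az":0}
    - {"grip":255,"tx":0,"ty":0,"tz":-3,"ax":0,"ay":0,"az":0}
    - {"grip":255,"tx":0,"ty":0,"tz":-3,"ax":0,"ay":0,"az":0}
    - {"grip":255,"tx":0,"ty":0,"tz":-1.6,"ax":0,"ay":0,"az":0}
    - {"grip":255,"tx":0,"ty":0,"tz":0,"ax":0,"ay":0,"az":0}
    - {"grip":255,"tx":0,"ty":0,"tz":0,"ax":0,"ay":0,"az":0}

```text
clock: 20.8
position: [0.5276, -0.0404, 0.373]
ee_rot: [[-0.146, 0.989, -0.001], [0.989, 0.146, 0.0], [0.0, -0.001, -1.0]]
contact_force: [0.7, 0.3, -0.4]
grip_width: 0.0174
grasp_force: 61.4
```

```bash
python3 f.py; python3 - <<'E'
from h import *
S=manip.read_camera("side"); f=lambda u,v:(330+u/8-.5,180+v/8-.5)
A=cv2.imread("pics/side0.png")
# carton lid quad by colour inside tray: bright yellow tape mask centroid vs expected
im=S["img"]; h=cv2.cvtColor(im,cv2.COLOR_BGR2HSV)[190:245,340:420]
m=((h[...,1]<140)&(h[...,2]>185)&(h[...,0]>14)&(h[...,0]<30)).astype(np.uint8)
n,l,st,ce=cv2.connectedComponentsWithStats(m)
for i in range(1,n):
    if st[i,4]>15: print("tape",st[i],ce[i]+[340,190],onz(S,*(ce[i]+[340,190]),.046))
print(proj(S,(.521,-.275,.046)))
E
```

```text
21.2 [ 0.5278 -0.0403  0.3738] [-1.48, -0.69, -1.65, -1.51, -2.32, -1.45, -2.15, -1.82] -1.6324793921998784
tape [22 16 13  8 64] [368.265625 209.4375  ] [ 0.55658898 -0.26837662  0.046     ]
tape [72 16  8  9 60] [416.03333333 209.83333333] [ 0.41443251 -0.36183724  0.046     ]
tape [37 19 17 10 90] [385.07777778 213.88888889] [ 0.49455264 -0.2751066   0.046     ]
(np.float64(378.20675716553944), np.float64(211.6289213381216))
```

>>> jog_arm:
  rows:
    - {"grip":255,"tx":0.5,"ty":0.04,"tz":-0.3,"ax":0,"ay":0,"az":0}
    - {"grip":255,"tx":1,"ty":0.08,"tz":-0.3,"ax":0,"ay":0,"az":0}
    - {"grip":255,"tx":1,"ty":0.08,"tz":0,"ax":0,"ay":0,"az":0}
    - {"grip":255,"tx":1,"ty":0.08,"tz":0,"ax":0,"ay":0,"az":0}
    - {"grip":255,"tx":1,"ty":0.08,"tz":0,"ax":0,"ay":0,"az":0}
    - {"grip":255,"tx":1,"ty":0.08,"tz":0,"ax":0,"ay":0,"az":0}
    - {"grip":255,"tx":1,"ty":0.08,"tz":0,"ax":0,"ay":0,"az":0}
    - {"grip":255,"tx":1,"ty":0.08,"tz":0,"ax":0,"ay":0,"az":0}
    - {"grip":255,"tx":0.5,"ty":0.05,"tz":0,"ax":0,"ay":0,"az":0}
    - {"grip":255,"tx":0.2,"ty":0.02,"tz":0,"ax":0,"ay":0,"az":0}
    - {"grip":255,"tx":0,"ty":0,"tz":0,"ax":0,"ay":0,"az":0}
    - {"grip":255,"tx":0,"ty":0,"tz":0,"ax":0,"ay":0,"az":0}

```text
clock: 22.25
position: [0.6097, -0.0335, 0.367]
ee_rot: [[-0.146, 0.989, -0.001], [0.989, 0.146, 0.0], [0.0, -0.0, -1.0]]
contact_force: [0.0, -0.1, -1.4]
grip_width: 0.0169
grasp_force: 61.3
```

```bash
python3 f.py
```

```text
22.65 [ 0.6096 -0.0336  0.3674] [-0.86, -2.18, -1.64, -0.96, -1.84, -2.14, -1.45, -1.91] -1.622693524667838
```

Clear in the fork, with no side force. Next: lower to the seat and read the force.

>>> jog_arm:
  rows:
    - {"grip":255,"tx":0,"ty":0,"tz":-0.3,"ax":0,"ay":0,"az":0}
    - {"grip":255,"tx":0,"ty":0,"tz":-0.3,"ax":0,"ay":0,"az":0}
    - {"grip":255,"tx":0,"ty":0,"tz":-0.2,"ax":0,"ay":0,"az":0}
    - {"grip":255,"tx":0,"ty":0,"tz":-0.1,"ax":0,"ay":0,"az":0}
    - {"grip":255,"tx":0,"ty":0,"tz":0,"ax":0,"ay":0,"az":0}

```text
clock: 23.07
position: [0.6097, -0.0335, 0.358]
ee_rot: [[-0.146, 0.989, -0.0], [0.989, 0.146, 0.0], [0.0, -0.0, -1.0]]
contact_force: [-0.1, -0.3, -2.3]
grip_width: 0.0169
grasp_force: 61.2
```

```bash
python3 f.py
```

```text
23.4667 [ 0.6098 -0.0335  0.3582] [-0.77, -1.33, -1.13, -0.81, -1.02, -2.14, -0.21, -0.92] -1.0421291515075262
```

>>> jog_arm:
  rows:
    - {"grip":255,"tx":0,"ty":0,"tz":-0.06,"ax":0,"ay":0,"az":0}
    - {"grip":255,"tx":0,"ty":0,"tz":0,"ax":0,"ay":0,"az":0}

```text
clock: 23.63
position: [0.6098, -0.0335, 0.3578]
ee_rot: [[-0.146, 0.989, 0.0], [0.989, 0.146, -0.0], [-0.0, 0.0, -1.0]]
contact_force: [0.2, -0.4, 0.4]
grip_width: 0.0175
grasp_force: 61.4
```

```bash
python3 f.py
```

```text
24.0333 [ 0.6098 -0.0336  0.3578] [0.7, 0.85, 0.36, 1.0, 1.94, 1.73, 1.57, 1.98] 1.2674617313879786
```

Seated (force has gone positive). Releasing, then straight up.

>>> jog_arm:
  rows:
    - {"grip":150,"tx":0,"ty":0,"tz":0,"ax":0,"ay":0,"az":0}
    - {"grip":80,"tx":0,"ty":0,"tz":0,"ax":0,"ay":0,"az":0}
    - {"grip":0,"tx":0,"ty":0,"tz":0,"ax":0,"ay":0,"az":0}
    - {"grip":0,"tx":0,"ty":0,"tz":0,"ax":0,"ay":0,"az":0}
    - {"grip":0,"tx":0,"ty":0,"tz":0,"ax":0,"ay":0,"az":0}
    - {"grip":0,"tx":0,"ty":0,"tz":0,"ax":0,"ay":0,"az":0}
    - {"grip":0,"tx":0,"ty":0,"tz":1,"ax":0,"ay":0,"az":0}
    - {"grip":0,"tx":0,"ty":0,"tz":2,"ax":0,"ay":0,"az":0}
    - {"grip":0,"tx":0,"ty":0,"tz":3,"ax":0,"ay":0,"az":0}
    - {"grip":0,"tx":0,"ty":0,"tz":3,"ax":0,"ay":0,"az":0}
    - {"grip":0,"tx":-1,"ty":0,"tz":1.5,"ax":0,"ay":0,"az":0}
    - {"grip":0,"tx":0,"ty":0,"tz":0,"ax":0,"ay":0,"az":0}
    - {"grip":0,"tx":0,"ty":0,"tz":0,"ax":0,"ay":0,"az":0}
    - {"grip":0,"tx":0,"ty":0,"tz":0,"ax":0,"ay":0,"az":0}

```text
clock: 25.2
position: [0.5998, -0.0335, 0.462]
ee_rot: [[-0.146, 0.989, -0.001], [0.989, 0.146, 0.0], [0.0, -0.001, -1.0]]
contact_force: [-0.1, 0.1, 0.3]
grip_width: 0.0853
grasp_force: 0.0
```

```bash
python3 - <<'E'
from h import *
S=manip.read_camera("side"); s=manip.observe(); print(s["clock"],s["position"],s["grip_width"])
A=cv2.imread("pics/side0.png"); B=S["img"]
# scale/stand region: shift against the first picture
def sh(x0,y0,x1,y1,m=8):
    T=cv2.resize(A[y0:y1,x0:x1],None,fx=8,fy=8,interpolation=3); I=cv2.resize(B[y0-m:y1+m,x0-m:x1+m],None,fx=8,fy=8,interpolation=3)
    _,v,_,l=cv2.minMaxLoc(cv2.matchTemplate(I,T,cv2.TM_CCOEFF_NORMED)); return v,l[0]/8-m,l[1]/8-m
print("scale tube+hook",sh(312,210,326,248)); print("scale whole",sh(310,188,330,248)); print("cartons tray",sh(346,194,366,232))
T=cv2.resize(A[255:281,346:394],None,fx=8,fy=8,interpolation=3); I=cv2.resize(B[190:250,330:420],None,fx=8,fy=8,interpolation=3)
_,v,_,l=cv2.minMaxLoc(cv2.matchTemplate(I,T,cv2.TM_CCOEFF_NORMED)); d=np.array([330+l[0]/8-346,190+l[1]/8-255])
print("carton",v,d,"expected",np.array(proj(S,(.521,-.275,.036)))-proj(S,(.431,-.038,.03)))
E
```

```text
25.25 [ 0.59985833 -0.0335667   0.46153955] 0.0854168081982054
scale tube+hook (0.963143527507782, 1.0, 0.0)
scale whole (0.9625821113586426, 1.0, 0.0)
cartons tray (0.8504741787910461, 0.0, 0.0)
carton 0.7345686554908752 [ 10. -31.] expected [  7.54734565 -44.54567444]
```

```bash
python3 -c "
from bench import manip; print(manip.hand_in())"
```

```text
the job is handed in; nothing more can be done
None
```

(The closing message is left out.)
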